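Clamp a lens barrel in the V fixture

TASK

Lay the long lens barrel from its rest into the V fixture on the repair mat, either way round, and push it gently along the groove until you feel its end bear against the end stop. Then swing the clamp strap over and press it down by feel until its sprung foot holds the barrel firmly but does not crush it, and let go. Set the barrel down softly and leave the other things on the mat alone.

Things in the scene. Friction and masses are not known exactly. Their poses are not given: they have to be found in the camera images.
- barrel_center (a point): Centre of the lens barrel: a black cylinder, 44 mm diameter, 150 mm long, 180 to 350 g, with flush rubber and aluminium bands; the longest cylinder on the bench. x runs along its length; it may be rolled to any angle about x. At the start it lies level on the rest, its centre 36.4 mm above the table.
- rest: Low rest for the barrel, fixed to the table: a plywood strip 120 x 44 x 4 mm with two cork rails along x (12 to 20 mm either side of the middle, tops 18 mm above the table). Origin under its centre; x along the groove. The barrel's sides stand free outside the rails.
- fixture: Clamping fixture, fixed: steel base plate 172 x 104 mm, 10 mm thick, with two 20 mm thick V yokes (90 degree V open upwards, groove along x) at x = -58 and +58 mm, their highest points 48 mm above the table; 96 mm clear between them for fingers. Origin under its centre on the table; x along the groove, z up.
- seat (a point): Point of the fixture 52 mm above its origin, axes as the fixture: where the barrel's centre lies when the barrel rests on all four V faces with one end against the end stop. Either end of the barrel may go to the stop. The barrel can be laid in 12 mm or so short of it and slid home.
- end_stop: Dark steel plate across the groove, 44 mm wide, 10 mm thick, 10 to 66 mm above the table; its face to the barrel is at fixture x = -75 mm (origin: its foot, fixture x = -80, height 10 mm). The barrel is slid along the fixture's -x to bear on it; a push over 20 N damages it. Sliding takes 1 to 5 N if nothing presses the barrel down.
- strap (a joint): Angle of the clamp strap in rad: 0 = level, pointing along the fixture's -y over the barrel; grows as it opens; 1.57 = upright; at the start 1.65 to 2.1, leaning out over the fixture's +y side; stops at -0.35 and 2.3. The hinge is stiff (0.35 N m, about 4 N at the tab): the strap stays where it is left.
- strap_hinge_pin (a point): Axis of the strap's hinge (along x), at fixture x = -58, y = +44, height 92 mm. Strap: steel bar 16 mm wide, 8 mm thick (4 mm either side of the pin axis), 92 mm long from the pin, in the plane of the V yoke next to the end stop. The hinge post ends at y = +63 mm, height 104 mm.
- strap_tab (a point): Point on the strap's outer (upper when closed) face, 82 mm from the pin: the place to push. Pushing down here takes about 4 N while the strap swings free and more once the foot touches the barrel. 7 to 9 N clamps it well (foot force 4 to 9 N, kept by the stiff hinge after letting go); below 5.5 N it is loose; above 11 N the barrel is crushed (foot over 15 N).
- foot_mount (a point): Point on the strap's underside, 44 mm from the pin, where a sprung rubber foot (13 mm round) on a screw sticks out. The screw's setting varies: the foot's tip is 6 to 22 mm below the underside, so the strap touches the barrel somewhere between -0.19 and +0.19 rad, which must be felt. Spring 8 N per mm, 6 mm of travel.
- short_barrel: Bystander: short lens barrel, 48 mm diameter, 42 mm tall, standing; origin under its centre.
- screwdriver: Bystander: screwdriver, 150 mm long, lying along its x; origin under its middle.
- focus_ring: Bystander: aluminium ring, 54 mm diameter, 12 mm high; origin under its centre.
There are look-alikes about, which are no part of the job. Of the things that look like the fixture, the largest one is meant.

How it is judged:
By the outcome, as a careful person would: the job done as asked, in the order asked, and still so for the second after the job is handed in, with the robot touching nothing.
It also fails if it takes over 67 s, if anything falls off the work surface, if the arm or the gripper's body presses on something with over 40 N, if the wrist force passes 120 N, or if a joint passes its speed limit or range.

ROBOT

A 6-joint arm with a two-finger parallel gripper is mounted at the origin on the work surface. World frame = base frame: x ahead of the robot, y to its left, z up, the work surface at z = 0. Lengths are in m, angles in rad, forces in N, time in s.
With the tool pointing down it reaches from about 0.275 to 0.875 m from the base axis. Payload 12.5 kg.
Tool frame: the origin (TCP) lies on the centre line of the jaws, within the pads' length; the fingertips stand r.finger_overhang ahead of it and the grasp point (between the pads) lies 3 mm ahead of it (r.finger_overhang is the distance from the TCP to the fingertips, in m); z points along the fingers, y is the direction in which the jaws open and shut (so a half turn about z gives the same grasp; the last joint's range is limited). The gripper opens to 85 mm and grips with 20 to 120 N. Pads are 22 mm wide; open, the fingers measure 114 mm over their backs; the gripper's body (76 mm by 85 mm) begins 54 mm behind the grasp point. The pads swing forward as they close: fully open they stand 13 mm farther back than shut.
Start: joints at [-1.381, 0.351, 1.652, -0, 1.139, -0.085], TCP at [0.149, -0.529, 0.253] pointing down, gripper open.
Joint ranges: [-2.75, 2.75], [-0.79, 2.1], [0.01, 2.65], [-1.57, 4.71], [0.07, 3.14], [-2.87, 2.87]. Speed limits (rad/s): [2.22, 2.22, 2.79, 3.14, 3.14, 3.14].

INTERFACE

Orientations are given as a unit quaternion [x, y, z, w].
In Python, from cell import r, optics gives the robot as it stands. The module is installed in compiled form; this text tells all that it offers. Calls block until the motion is done:
- r.move_to(position, orientation): joint-space move of the TCP to a pose.
- r.move_linear(position, rot=None, vel=0.15): straight line of the TCP; rot=None keeps the orientation; vel is the mean speed in m/s.
- r.set_joints(angles): joint-space move.
- r.set_gripper(opening, squeeze=None): opening from 0.0 (shut) to 1.0 (fully open); squeeze is the grip in N (None keeps the last); returns when the fingers have stopped.
- r.sleep(seconds).
- r.inverse_kinematics(position, orientation): joint angles nearest the present ones, or None.
- optics.get_image(name): name is "side" or "top" or "wrist"; returns a dict with "pixels" (384x512x3 uint8, red, green, blue), "depth" (384x512 float32, m along the optical axis (not along the pixel's ray), 0 where there is no reading), "fx", "fy", "cx", "cy" (pixels), "D" ([k1, k2, p1, p2, k3] as OpenCV has them; the pictures are not rectified), "camera_from_world" (4x4, takes a point from world to camera coordinates); the wrist camera has in their place "mount" (4x4, takes a point from camera to tool coordinates, whose origin is the TCP and whose axes are the flange's). Camera axes: x right, y down, z forward; pixel columns grow to the right and rows downward; lengths in m; the calibration is good to about 2 mm. A picture is of the moment at which its call begins: read the wrist's pose just before it.
A pose or a line that the arm cannot do raises r.PlanningError and nothing moves.
- r.hand_in(): hands the job in, once; it reports no verdict.
Readings, each from a call of its own:
- r.current_t(): time.
- r.current_q(): joint angles.
- r.current_qvel(): joint speeds.
- r.current_effort(): joint torques, N m.
- r.current_tool_pos(): TCP position.
- r.current_ee_rot(): TCP orientation.
- r.current_contact_force(): force on the tool from outside, world axes, zero at the start.
- r.current_torque(): the same for the moment, N m.
- r.current_opening(): opening from 0.0 (shut) to 1.0 (fully open).
Only numpy, scipy, OpenCV 4.12 (cv2) and the standard library are available. Lean on these libraries where they do the work, as an engineer would, in place of code of your own. Each camera call takes 0.05 s, during which the arm holds its last target.

## Working session

There is one attempt and no reset: what is moved stays moved. The work goes in short steps, each a Python script; the robot and the scene stay as the last script left them, time stands still between calls to the robot, and variables do not carry over. Pictures are saved under pics/ and viewed, and the job is handed in when it is done.

```bash
mkdir -p pics; python3 - <<'E'
from cell import r, optics
import cv2, numpy as np, pickle
print(r.finger_overhang, r.current_t(), r.current_ee_rot(), r.current_contact_force(), r.current_opening())
p=(r.current_tool_pos(), r.current_ee_rot())
d={}
for n in ["side","top","wrist"]:
    im=optics.get_image(n); d[n]=im
    cv2.imwrite(f"pics/{n}0.png", im["pixels"][:,:,::-1])
    print(n,{k:np.round(v,4).tolist() for k,v in im.items() if k not in("pixels","depth")})
    print((im["depth"]>0).mean())
pickle.dump((p,d),open("im0.pkl","wb"))
print(p)
E
```

```text
0.022 0.0 [ 9.90571961e-01  1.36992204e-01 -2.30828991e-05 -5.70317115e-04] [ 0.27083613 -0.37418905  0.38312134] 0.9964503919185804
side {'fx': 377.8818, 'fy': 377.8818, 'cx': 255.5574, 'cy': 185.9881, 'D': [0.044, 0.0, 0.0, 0.0, 0.0], 'camera_from_world': [[-0.9704, -0.2411, 0.012, 0.4239], [-0.1925, 0.7429, -0.6411, 0.1778], [0.1457, -0.6245, -0.7674, 0.8163], [0.0, 0.0, 0.0, 1.0]]}
0.9962209065755209
top {'fx': 375.9863, 'fy': 375.9863, 'cx': 261.5439, 'cy': 191.8748, 'D': [-0.0791, 0.0, 0.0, 0.0, 0.0], 'camera_from_world': [[0.0215, -0.9995, -0.025, -0.0416], [-0.9844, -0.0168, -0.1751, 0.4711], [0.1746, 0.0284, -0.9842, 0.8693], [0.0, 0.0, 0.0, 1.0]]}
0.9961191813151041
wrist {'fx': 338.5012, 'fy': 338.5012, 'cx': 258.7322, 'cy': 190.7044, 'D': [0.0116, 0.0, 0.0, 0.0, 0.0], 'mount': [[0.0002, -0.9639, -0.2664, 0.066], [1.0, 0.0007, -0.0016, 0.0006], [0.0017, -0.2664, 0.9639, -0.1213], [0.0, 0.0, 0.0, 1.0]]}
0.9961598714192709
(array([ 0.14923662, -0.52904678,  0.25277312]), array([ 9.90571961e-01,  1.36992204e-01, -2.30828991e-05, -5.70317115e-04]))
```

View pics/top0.png

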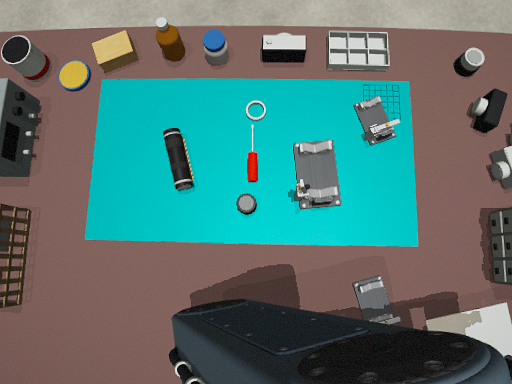

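View pics/side0.png

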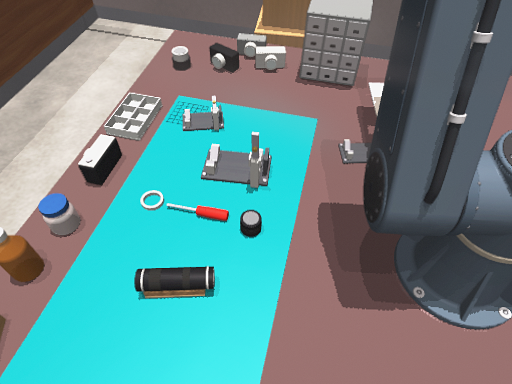

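View pics/wrist0.png

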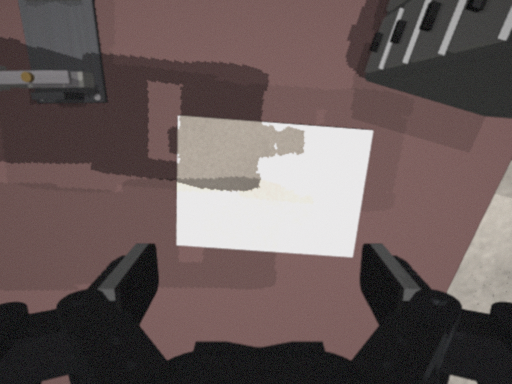

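The top view shows the barrel near (178,158) and the big fixture near (317,174), with its strap and stop at the lower (robot) end. I'll enlarge both and measure them.

```bash
cat > h.py <<'E'
import numpy as np, cv2, pickle
from scipy.spatial.transform import Rotation as R
def K(im): return np.array([[im["fx"],0,im["cx"]],[0,im["fy"],im["cy"]],[0,0,1.]])
def T_wc(im,pose=None):
    if "camera_from_world" in im: return np.linalg.inv(np.array(im["camera_from_world"]))
    T=np.eye(4);T[:3,:3]=R.from_quat(pose[1]).as_matrix();T[:3,3]=pose[0]
    return T@np.array(im["mount"])
def cloud(im,pose=None):
    h,w=im["depth"].shape
    u,v=np.meshgrid(np.arange(w),np.arange(h))
    n=cv2.undistortPoints(np.stack([u,v],-1).reshape(-1,1,2).astype(np.float64),K(im),np.array(im["D"],float)).reshape(h,w,2)
    z=im["depth"]; P=np.dstack([n[...,0]*z,n[...,1]*z,z])
    T=T_wc(im,pose); return P@T[:3,:3].T+T[:3,3]
def ray(im,uv,zp,pose=None):
    n=cv2.undistortPoints(np.array(uv,float).reshape(-1,1,2),K(im),np.array(im["D"],float)).reshape(-1,2)
    T=T_wc(im,pose); d=np.c_[n,np.ones(len(n))]@T[:3,:3].T; o=T[:3,3]
    return o+d*((zp-o[2])/d[:,2])[:,None]
def proj(im,P,pose=None):
    T=np.linalg.inv(T_wc(im,pose)); 
    return cv2.projectPoints(np.array(P,float).reshape(-1,3),cv2.Rodrigues(T[:3,:3])[0],T[:3,3],K(im),np.array(im["D"],float))[0].reshape(-1,2)
E
python3 - <<'E'
from h import *
p,d=pickle.load(open("im0.pkl","rb"))
t=d["top"]; C=cloud(t); S=cloud(d["side"])
for nm,im,(a,b,c,e) in [("tb",t,(120,200,140,220)),("tf",t,(130,215,280,360)),("sb",d["side"],(250,310,120,230)),("sf",d["side"],(125,195,190,285))]:
    cv2.imwrite(f"pics/{nm}.png",cv2.resize(im["pixels"][a:b,c:e,::-1],None,fx=6,fy=6,interpolation=cv2.INTER_CUBIC))
def rep(nm,Cl,uvb,zmin,zmax):
    a,b,c,e=uvb; P=Cl[a:b,c:e].reshape(-1,3); P=P[(P[:,2]>zmin)&(P[:,2]<zmax)]
    m=P.mean(0);q=P[:,:2]-m[:2];w,V=np.linalg.eigh(q.T@q); 
    ax=V[:,1]; 
    if ax[0]<0: ax=-ax
    s=q@ax; s2=q@V[:,0]
    (cx,cy),wh,an=cv2.minAreaRect(P[:,:2].astype(np.float32))
    print(nm,len(P),m.round(4),"ang",np.arctan2(ax[1],ax[0]).round(4),"ext",np.ptp(s).round(4),np.ptp(s2).round(4),P[:,2].min(),P[:,2].max(),"rect",cx,cy,wh,an)
rep("barrel top",C,(115,200,150,205),.03,.08)
rep("barrel side",S,(255,305,125,225),.03,.08)
rep("fix top",C,(130,215,285,350),.006,.2)
rep("fix yoke+",C,(130,160,285,350),.03,.2)
rep("fix yoke-",C,(160,215,285,350),.03,.2)
rep("table",C,(210,230,150,350),-.1,.2)
rep("fix side",S,(125,195,195,280),.006,.2)
E
```

```text
barrel top 1033 [0.5511 0.1767 0.0524] ang 0.2726 ext 0.1493 0.0441 0.0307932057511503 0.06162014854455278 rect 0.5543396472930908 0.1797955334186554 (0.14915919303894043, 0.04369422420859337) 15.82091236114502
barrel side 1761 [0.5539 0.1904 0.0513] ang 0.2794 ext 0.1513 0.0441 0.030289052230207503 0.060728762128264724 rect 0.5559720993041992 0.18422478437423706 (0.15134955942630768, 0.04367470741271973) 15.699126243591309
fix top 2734 [ 0.5215 -0.1668  0.0257] ang 0.0155 ext 0.1769 0.137 0.006013958831048272 0.1848323231234441 rect 0.5263953804969788 -0.15566855669021606 (0.17202088236808777, 0.1368795484304428) 4.677175045013428
fix yoke+ 208 [ 0.5882 -0.1626  0.04  ] ang -1.5052 ext 0.0786 0.021 0.030201696784851406 0.05199132681501395 rect 0.588826060295105 -0.16251897811889648 (0.020992256700992584, 0.07867535203695297) 3.44834303855896
fix yoke- 514 [ 0.4653 -0.1561  0.0769] ang -1.5219 ext 0.103 0.0396 0.03006043512842338 0.1848323231234441 rect 0.4656861126422882 -0.1639474481344223 (0.039465829730033875, 0.10301428288221359) 2.9783356189727783
table 3979 [ 0.4082 -0.002   0.0007] ang -1.5515 ext 0.5034 0.0491 -0.006391091299127294 0.04412026359802579 rect 0.4084022045135498 -0.0007055401802062988 (0.048949915915727615, 0.5034170150756836) 1.1566214561462402
fix side 2320 [ 0.5255 -0.155   0.0342] ang -0.4927 ext 0.2976 0.1773 0.0060438939342496445 0.1846209086873688 rect 0.5492339730262756 -0.2117854654788971 (0.19145402312278748, 0.260987788438797) 24.455121994018555
```

View crops.

View pics/tf.png

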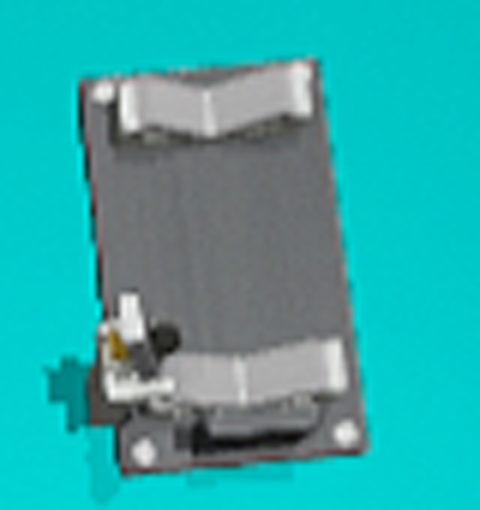

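View pics/sf.png

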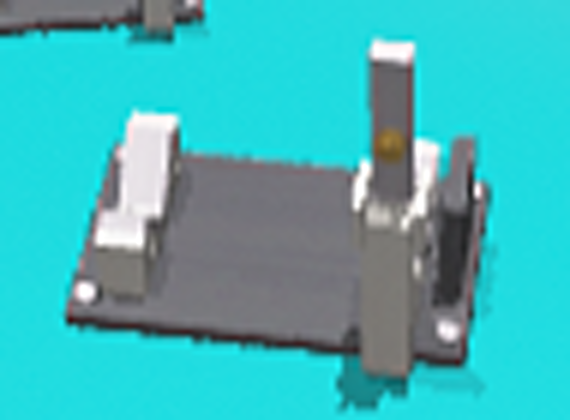

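```bash
cat >> h.py <<'E'
def qy(yaw,tilt=0): # tool down, tool x at yaw
    return (R.from_euler('z',yaw)*R.from_euler('x',np.pi+tilt)).as_quat()
E
python3 - <<'E'
from h import *
from cell import r, optics
o={}
for n,pos,yaw in [("fix",[.53,-.163,.275],.06),("bar",[.555,.182,.22],.277)]:
    r.move_to(pos,qy(yaw)); r.sleep(.2)
    p=(r.current_tool_pos(), r.current_ee_rot()); im=optics.get_image("wrist"); o[n]=(p,im)
    cv2.imwrite(f"pics/w_{n}.png",im["pixels"][:,:,::-1]); print(n,p,r.current_t(),r.current_contact_force())
pickle.dump(o,open("w.pkl","wb"))
E
```

```text
fix (array([ 0.529847  , -0.1635637 ,  0.27499085]), array([ 9.99562730e-01,  2.95693892e-02, -9.41176201e-06,  2.13302348e-05])) 2.3167 [ 0.41532722 -0.03532922  0.89691737]
bar (array([0.55531976, 0.18110245, 0.22019216]), array([9.90522600e-01, 1.37349754e-01, 1.52754998e-04, 2.06592588e-05])) 3.8833 [-0.34412158 -0.7873811   0.322774  ]
```

View pics/w_fix.png

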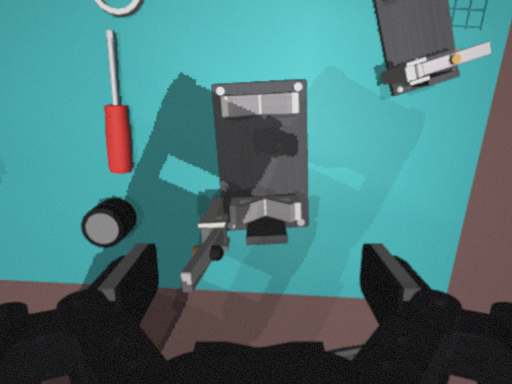

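View pics/w_bar.png

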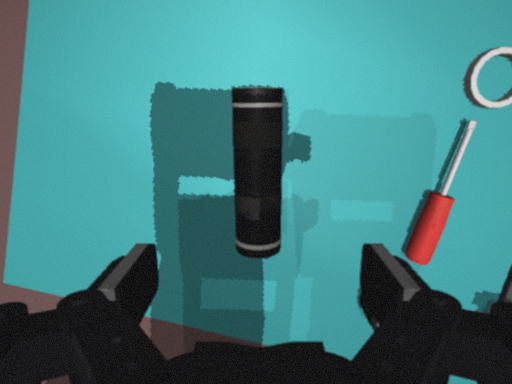

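```bash
python3 - <<'E'
from h import *
o=pickle.load(open("w.pkl","rb"))
p,im=o["bar"]; C=cloud(im,p)
P=C.reshape(-1,3); m=(abs(P[:,0]-.555)<.11)&(abs(P[:,1]-.182)<.07)
# exclude fingers: z>.07
B=P[m&(P[:,2]>.035)&(P[:,2]<.08)]
print("barrel",len(B),cv2.minAreaRect(B[:,:2].astype(np.float32)),B[:,2].max(), "mat z",np.median(P[m&(P[:,2]<.01)][:,2]))
p,im=o["fix"]; C=cloud(im,p);P=C.reshape(-1,3)
m=(abs(P[:,0]-.525)<.11)&(abs(P[:,1]+.163)<.1)
F=P[m]
for lo,hi in [(.008,.013),(.03,.06),(.06,.072),(.08,.12),(.12,.21)]:
    Q=F[(F[:,2]>lo)&(F[:,2]<hi)]
    print(lo,hi,len(Q),cv2.minAreaRect(Q[:,:2].astype(np.float32)) if len(Q)>3 else '',Q.mean(0))
print("mat",np.median(F[F[:,2]<.006][:,2]),"plate",np.median(F[(F[:,2]>.007)&(F[:,2]<.014)][:,2]))
E
```

```text
barrel 8083 ((0.553837239742279, 0.1820896863937378), (0.1504611074924469, 0.044227711856365204), 16.35791778564453) 0.0609324003744286 mat z 0.0016546017498253185
0.008 0.013 9423 ((0.5270899534225464, -0.16317328810691833), (0.17210248112678528, 0.11332227289676666), 5.617058753967285) [ 0.5383919  -0.1671364   0.01065488]
0.03 0.06 2849 ((0.5258516073226929, -0.15654323995113373), (0.1440708041191101, 0.10099440813064575), 6.430975437164307) [ 0.52177491 -0.16636343  0.04180977]
0.06 0.072 486 ((0.45835158228874207, -0.15378127992153168), (0.09069579094648361, 0.0232229121029377), 75.36519622802734) [ 0.45477062 -0.17214461  0.06579347]
0.08 0.12 756 ((0.46923285722732544, -0.12462221831083298), (0.030234355479478836, 0.025517674162983894), 6.746339321136475) [ 0.474914   -0.12606867  0.10000847]
0.12 0.21 1189 ((0.4687740206718445, -0.1250448077917099), (0.01644768752157688, 0.02591882459819317), 3.5959272384643555) [ 0.47102067 -0.12248794  0.15896902]
mat 0.0016878439554746938 plate 0.010668846435435947
```

```bash
cat > fx.py <<'E'
from h import *
from scipy.optimize import least_squares
def fixfit(C,nm):
    P=C.reshape(-1,3); P=P[np.isfinite(P).all(1)]
    m=(abs(P[:,0]-.525)<.12)&(abs(P[:,1]+.163)<.12); F=P[m]
    res=[.525,-.163,.06]
    # yokes V: z = zc + |y'|, for |x'|-58 <8, |y'|<26
    for it in range(4):
        x0,y0,a=res; c,s=np.cos(a),np.sin(a)
        L=np.c_[(F[:,0]-x0)*c+(F[:,1]-y0)*s, -(F[:,0]-x0)*s+(F[:,1]-y0)*c, F[:,2]]
        sel=lambda sx:(abs(L[:,0]-sx*.058)<.008)&(abs(L[:,1])<.026)&(L[:,2]>.018)&(L[:,2]<.052)
        b=[]
        for sx in(-1,1):
            q=L[sel(sx)]
            f=least_squares(lambda v:q[:,2]-v[1]-abs(q[:,1]-v[0]),[0,.02],loss='soft_l1',f_scale=.001)
            b.append((f.x[0],f.x[1],len(q)))
        da=(b[1][0]-b[0][0])/.116; off=(b[1][0]+b[0][0])/2
        # x from plate ends (z~.01) and end-stop face
        pl=L[(L[:,2]>.007)&(L[:,2]<.014)&(L[:,1]<-.035)&(L[:,1]>-.050)]
        xe=(np.percentile(pl[:,0],.5)+np.percentile(pl[:,0],99.5))/2; ext=np.percentile(pl[:,0],99.5)-np.percentile(pl[:,0],.5)
        xy=[L[(abs(L[:,0]-sx*.058)<.02)&(abs(L[:,1]+.015)<.02)&(L[:,2]>.028)&(L[:,2]<.052)][:,0] for sx in(-1,1)]
        res=[x0+xe*c-off*s, y0+xe*s+off*c, a+da]
    st=L[(L[:,2]>.062)&(L[:,2]<.070)&(abs(L[:,1])<.02)&(L[:,0]<-.06)]
    print(nm,np.round(res,4),"V",np.round(b,4).tolist(),"plate ext",ext.round(4),"yokes x",[(q.min().round(4),q.max().round(4)) for q in xy if len(q)],"stop",st[:,0].min() if len(st) else 0,st[:,0].max() if len(st) else 0, "strap:",end='')
    q=L[(abs(L[:,0]+.058)<.015)&(L[:,2]>.12)&(L[:,2]<.2)]
    if len(q):
        tip=q[q[:,2]>q[:,2].max()-.006]; print(tip.mean(0).round(4), "th",np.arctan2(tip[:,2].mean()-.092,-(tip[:,1].mean()-.044)).round(3))
    return res
if __name__=="__main__":
    p,d=pickle.load(open("im0.pkl","rb")); o=pickle.load(open("w.pkl","rb"))
    fixfit(cloud(d["top"]),"top"); fixfit(cloud(d["side"]),"side"); fixfit(cloud(o["fix"][1],o["fix"][0]),"wrist")
E
python3 fx.py
```

```text
top [ 0.5275 -0.1697  0.1103] V [[-0.0, 0.0199, 129.0], [-0.0, 0.0199, 139.0]] plate ext 0.1681 yokes x [(np.float64(-0.0635), np.float64(-0.043)), (np.float64(0.0501), np.float64(0.0715))] stop -0.07989849324723937 -0.06992218763789249 strap:[-0.0537  0.0583  0.1818] th 1.729
side [ 0.5307 -0.1645  0.0825] V [[0.0004, 0.0158, 9.0], [0.0, 0.0193, 101.0]] plate ext 0.1687 yokes x [(np.float64(-0.0643), np.float64(-0.0558)), (np.float64(0.051), np.float64(0.0707))] stop -0.08247830706906514 -0.07221141907569889 strap:[-0.057   0.0556  0.1817] th 1.699
wrist [ 0.5276 -0.1679  0.1117] V [[-0.0, 0.0216, 571.0], [0.0, 0.0216, 749.0]] plate ext 0.1698 yokes x [(np.float64(-0.0721), np.float64(-0.0437)), (np.float64(0.0516), np.float64(0.0715))] stop -0.08102786272410133 -0.07058200454419704 strap:[-0.0531  0.057   0.183 ] th 1.713
```

```bash
python3 - <<'E'
from h import *
p,d=pickle.load(open("im0.pkl","rb")); o=pickle.load(open("w.pkl","rb"))
pw,w=o["fix"]
cv2.imwrite("pics/wfz.png",cv2.resize(w["pixels"][70:250,190:330,::-1],None,fx=4,fy=4,interpolation=cv2.INTER_CUBIC))
# bright blobs (screws), wrist/top
for nm,im,pose,(a,b,c,e) in [("wrist",w,pw,(75,235,205,315)),("top",d["top"],None,(135,212,288,345))]:
    g=im["pixels"][a:b,c:e].astype(int); m=((g.min(2)>150)).astype(np.uint8)
    n,l,s,ce=cv2.connectedComponentsWithStats(m)
    for i in range(1,n):
        if s[i,4]>3:
            uv=ce[i]+[c,a]; print(nm,uv.round(1),s[i].tolist(),ray(im,[uv],.012,pose).round(4))
    # dark plate edges: plate colour vs teal
    hsv=cv2.cvtColor(im["pixels"],cv2.COLOR_RGB2HSV)
E
```

```text
wrist [267.1 101.9] [17, 7, 81, 34, 1277] [[ 0.5912 -0.1694  0.012 ]]
wrist [220.   90.4] [11, 12, 9, 8, 61] [[ 0.6001 -0.1174  0.012 ]]
wrist [264.6 206.7] [58, 125, 4, 15, 52] [[ 0.4704 -0.1744  0.012 ]]
wrist [254.9 208.4] [47, 129, 6, 9, 17] [[ 0.4675 -0.163   0.012 ]]
wrist [297.8 213.6] [89, 128, 10, 23, 150] [[ 0.4641 -0.2148  0.012 ]]
wrist [214.  224.8] [0, 148, 20, 5, 89] [[ 0.4437 -0.1147  0.012 ]]
wrist [233.4 225.8] [28, 150, 2, 3, 5] [[ 0.4438 -0.1382  0.012 ]]
top [315.6 146.3] [12, 5, 32, 13, 248] [[ 0.5976 -0.1672  0.012 ]]
top [296.8 144.8] [7, 8, 4, 4, 11] [[ 0.6007 -0.1191  0.012 ]]
top [300.8 182.9] [9, 44, 7, 8, 35] [[ 0.5014 -0.1294  0.012 ]]
top [319.6 192.2] [9, 51, 41, 12, 273] [[ 0.4787 -0.1764  0.012 ]]
top [297.2 188.8] [9, 52, 2, 4, 5] [[ 0.4863 -0.1206  0.012 ]]
top [337.2 201.8] [48, 65, 4, 5, 13] [[ 0.4551 -0.2201  0.012 ]]
top [303.7 204.9] [14, 68, 4, 5, 13] [[ 0.4459 -0.1369  0.012 ]]
```

View pics/wfz.png

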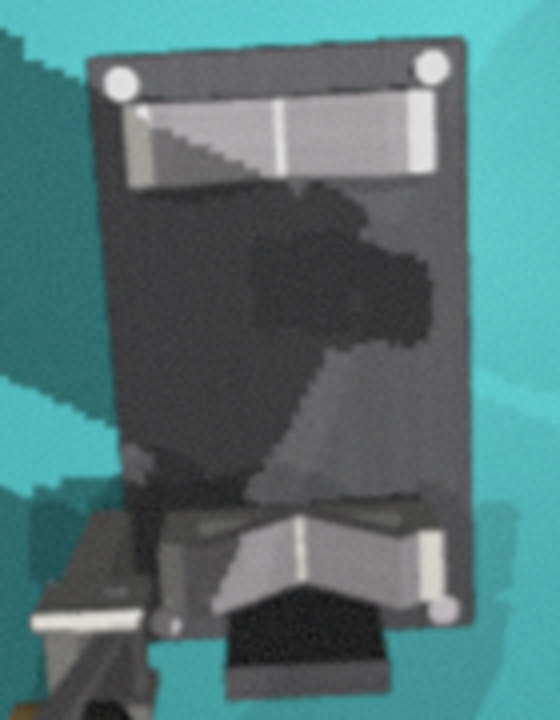

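```bash
python3 - <<'E'
from h import *
p,d=pickle.load(open("im0.pkl","rb")); o=pickle.load(open("w.pkl","rb"))
pw,w=o["fix"]
for nm,im,pose,uv in [("w",w,pw,[(220,90.7),(298,86.6),(300.6,221.9),(233.6,226.2)]),
  ("t",d["top"],None,[(296.9,144.9),(329.7,142.3),(337.3,201.9),(303.8,205)])]:
    Q=ray(im,uv,.0125,pose)[:,:2]; print(nm,Q.round(4).tolist())
    A,B,C,D=Q
    an=lambda v:np.arctan2(v[1],v[0]).round(4)
    print("long angs",an(A-D),an(B-C),"cross",an(A-B)-np.pi/2,an(D-C)-np.pi/2,"lens",np.linalg.norm(A-D),np.linalg.norm(B-C),np.linalg.norm(A-B),np.linalg.norm(D-C),"centre",Q.mean(0))
# V valley line and yoke pixels, wrist: valley highlights
Q=ray(w,[(260.2,95),(260.2,113),(265,200),(265.3,214.5)],.0209,pw); print(Q.round(4))
Q=ray(w,[(250.,236.2),(283.,235.5)],.066,pw); print("stop face-side top?",Q.round(4))
E
```

```text
w [[0.5999, -0.1176], [0.6091, -0.2017], [0.4539, -0.219], [0.4435, -0.1385]]
long angs 0.1332 0.1106 cross 0.10950367320510335 0.12840367320510349 lens 0.1577688488044694 0.15619431980300652 0.08469719953091127 0.08115131338649736 centre [ 0.52659393 -0.16919885]
t [[0.6003, -0.1193], [0.6086, -0.2031], [0.4549, -0.2202], [0.4457, -0.1371]]
long angs 0.1144 0.1107 cross 0.0989036732051034 0.1101036732051035 lens 0.15562720334557745 0.15468383983773984 0.0842366059273756 0.08364330248034452 centre [ 0.52735814 -0.16994947]
[[ 0.5979 -0.1614  0.0209]
 [ 0.5793 -0.1625  0.0209]
 [ 0.4814 -0.174   0.0209]
 [ 0.4637 -0.1755  0.0209]]
stop face-side top? [[ 0.4546 -0.1592  0.066 ]
 [ 0.4574 -0.1938  0.066 ]]
```

```bash
python3 - <<'E'
from h import *
from cell import r, optics
q=qy(.279)
r.move_to([.566,.1853,.12],q)
r.move_linear([.566,.1853,.0375],vel=.1)
print(r.current_tool_pos(),r.current_contact_force())
r.set_gripper(0.0,30)
print("open",r.current_opening(),r.current_contact_force(),r.current_t())
r.move_linear([.566,.1853,.06],vel=.05)
print(r.current_contact_force())
r.move_linear([.566,.1853,.22],vel=.2)
print(r.current_contact_force(),r.current_opening())
p=(r.current_tool_pos(), r.current_ee_rot()); im=optics.get_image("wrist")
cv2.imwrite("pics/w_grip.png",im["pixels"][:,:,::-1])
C=cloud(im,p); pickle.dump((p,im),open("g.pkl","wb"))
im=optics.get_image("side"); cv2.imwrite("pics/s_grip.png",im["pixels"][:,:,::-1]); pickle.dump(im,open("gs.pkl","wb"))
print(r.current_t(),p)
E
```

```text
[0.56642406 0.18539799 0.03814656] [-0.61908268 -0.17804372 -0.02078702]
open 0.5026672102512358 [-0.72480446  2.21353022  5.33714368] 5.8
[ 0.47666197 -0.12574856 -2.58836614]
[ 0.39978824 -0.36524513 -1.51297204] 0.5042374065225828
7.45 (array([0.56539669, 0.1851426 , 0.21869156]), array([ 9.90287666e-01,  1.39029745e-01, -1.02826731e-03,  1.05973789e-04]))
```

View pics/w_grip.png

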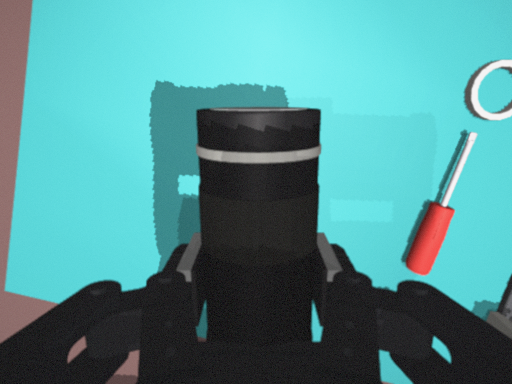

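View pics/s_grip.png

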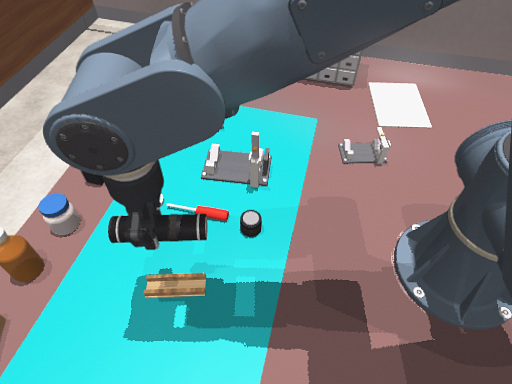

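The side view shows the barrel held at (158,228), looking level and clear of the rest, which is at (175,285). I'll measure its pitch and offset in the hand.

```bash
python3 - <<'E'
from h import *
p,im=pickle.load(open("g.pkl","rb")); gs=pickle.load(open("gs.pkl","rb"))
Rm=R.from_quat(p[1]).as_matrix()
for nm,C in [("w",cloud(im,p)),("s",cloud(gs))]:
    L=(C.reshape(-1,3)-p[0])@Rm   # tool coords
    m=(abs(L[:,1])<.03)&(L[:,2]>-.028)&(L[:,2]<.03)&(abs(L[:,0])<.11)
    Q=L[m]; 
    if nm=="w":
        t=Q[(abs(Q[:,1])<.004)&(Q[:,2]<-.005)]
        print("w top line fit z=",np.polyfit(t[:,0],t[:,2],1),"x",t[:,0].min(),t[:,0].max())
        for x in np.arange(.02,.08,.01):
            s=Q[abs(Q[:,0]-x)<.004]; print(round(x,3),s[:,1].min().round(4),s[:,1].max().round(4),s[:,2].min().round(4))
    else:
        for x in np.arange(-.1,.08,.01):
            s=Q[abs(Q[:,0]-x)<.005]; 
            if len(s)>5: print("s",round(x,3),len(s),s[:,1].min().round(4),s[:,1].max().round(4),s[:,2].min().round(4),s[:,2].max().round(4))
        e=Q[abs(Q[:,2])<.02]; print("ends",np.percentile(e[:,0],[.5,1,99,99.5]))
E
```

```text
w top line fit z= [ 0.00361075 -0.02073802] x -0.019360717220057857 0.06257379415067328
0.02 -0.0218 0.0221 -0.0227
0.03 -0.0217 0.0223 -0.0227
0.04 -0.0217 0.0221 -0.0223
0.05 -0.0218 0.0221 -0.0229
0.06 -0.0218 0.0221 -0.0224Traceback (most recent call last):
  File "<stdin>", line 12, in <module>
    return umr_minimum(a, axis, None, out, keepdims, initial, where)
ValueError: zero-size array to reduction operation minimum which has no identity
```

```bash
cat >> h.py <<'E'
O=np.array([.531,-.1685]); A=.109
def fw(x,y,z): return np.array([O[0]+x*np.cos(A)-y*np.sin(A),O[1]+x*np.sin(A)+y*np.cos(A),z])
def wf(P): 
    d=np.array(P[:2])-O; return np.array([d[0]*np.cos(A)+d[1]*np.sin(A),-d[0]*np.sin(A)+d[1]*np.cos(A),P[2]])
def ff(F): return np.array([F[0]*np.cos(A)+F[1]*np.sin(A),-F[0]*np.sin(A)+F[1]*np.cos(A),F[2]])
def avg(r,n=5,dt=.02):
    a=[]
    for _ in range(n): a.append(r.current_contact_force()); r.sleep(dt)
    return ff(np.mean(a,0))
E
python3 - <<'E'
from h import *
from cell import r, optics
q=qy(A)
r.move_to(fw(.0234,0,.25),q)
print(r.current_t())
r.move_linear(fw(.0234,0,.085),vel=.12)
r.sleep(.2)
p=(r.current_tool_pos(), r.current_ee_rot()); im=optics.get_image("wrist"); t=optics.get_image("top"); s=optics.get_image("side")
for n,i in [("w",im),("t",t),("s",s)]: cv2.imwrite(f"pics/pre_{n}.png",i["pixels"][:,:,::-1])
pickle.dump((p,im,t,s),open("pre.pkl","wb"))
print(wf(p[0]),avg(r),r.current_t())
a,b,c,e=(120,215,260,360); cv2.imwrite("pics/pre_tz.png",cv2.resize(t["pixels"][a:b,c:e,::-1],None,fx=6,fy=6,interpolation=cv2.INTER_CUBIC))
a,b,c,e=(90,200,170,300); cv2.imwrite("pics/pre_sz.png",cv2.resize(s["pixels"][a:b,c:e,::-1],None,fx=5,fy=5,interpolation=cv2.INTER_CUBIC))
E
```

```text
8.775
[ 2.35581896e-02 -6.53642993e-05  8.54137245e-02] [ 0.11169236 -0.50024167 -2.27380134] 10.7333
```

View pics/pre_sz.png

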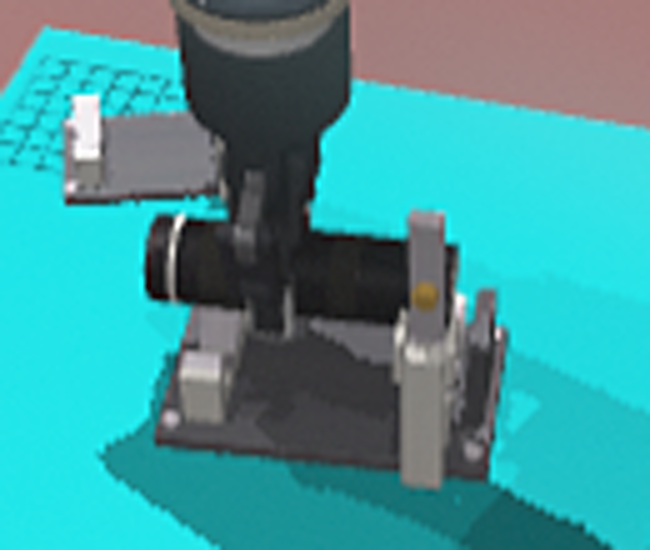

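View pics/pre_w.png

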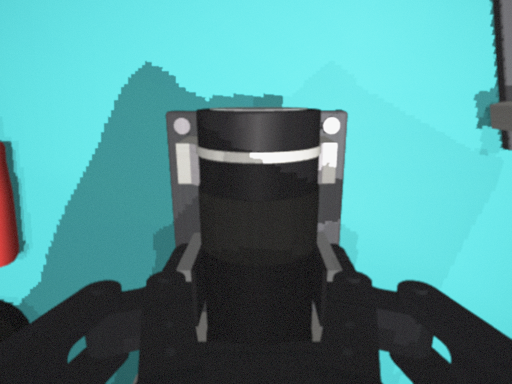

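View pics/pre_tz.png

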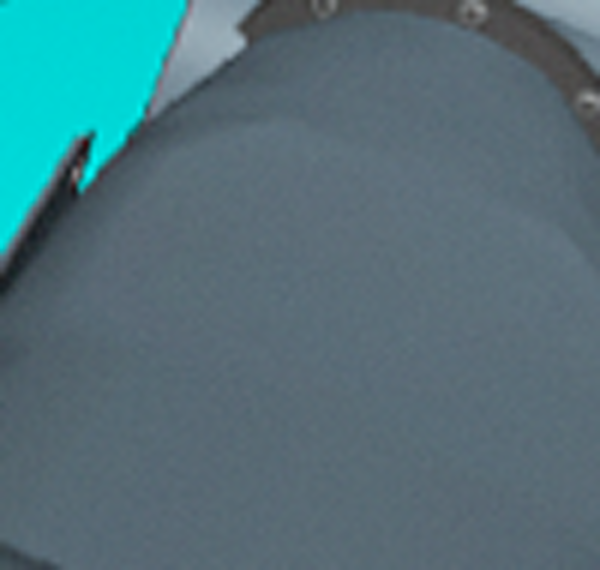

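The wrist view shows the barrel centred over the groove within about 0.5 mm: screws at (182,126) and (331,126), barrel edges at 199 and 320. Next I'll lower it by feel.

```bash
python3 - <<'E'
from h import *
from cell import r, optics
y=.0004
r.move_linear(fw(.0234,y,.060),vel=.06); r.sleep(.1)
b=avg(r); print("base",b,r.current_tool_pos()[2])
z=.060
while z>.049:
    z-=.0007; r.move_linear(fw(.0234,y,z),vel=.012)
    f=avg(r,3,.01); print(round(z,4),r.current_tool_pos()[2].round(4),(f-b).round(2))
    if f[2]-b[2]>1.8: break
print(r.current_t(), wf(r.current_tool_pos()))
E
```

```text
base [ 0.12153614 -0.06248457 -2.09714157] 0.06030181690338724
0.0593 0.0594 [-0.44 -0.16 -0.08]
0.0586 0.0586 [ 0.12 -0.02 -0.08]
0.0579 0.0578 [0.01 0.41 0.21]
0.0572 0.0572 [-0.71  0.33 -0.15]
0.0565 0.0565 [-0.15 -0.62 -0.06]
0.0558 0.0558 [-0.16  0.27  0.03]
0.0551 0.055 [-0.02  0.57  0.42]
0.0544 0.0544 [0.36 1.04 0.11]
0.0537 0.0542 [-2.27  1.92  7.52]
13.9583 [0.02351833 0.00050175 0.05419261]
```

```bash
python3 - <<'E'
from h import *
from cell import r, optics
r.move_linear(fw(.0234,.0004,.0541),vel=.01)
print(avg(r,3))
r.set_gripper(0.8)
print(r.current_opening(),avg(r,3),r.current_t())
r.move_linear(fw(.0234,.0004,.12),vel=.1)
# move out to +x, for a look
r.move_linear(fw(.06,.0004,.22),vel=.2)
r.sleep(.1)
p=(r.current_tool_pos(), r.current_ee_rot()); im=optics.get_image("wrist"); s=optics.get_image("side")
for n,i in [("w",im),("s",s)]: cv2.imwrite(f"pics/laid_{n}.png",i["pixels"][:,:,::-1])
a,b,c,e=(90,200,170,300); cv2.imwrite("pics/laid_sz.png",cv2.resize(s["pixels"][a:b,c:e,::-1],None,fx=5,fy=5,interpolation=cv2.INTER_CUBIC))
pickle.dump((p,im,s),open("laid.pkl","wb"))
print(r.current_t(),avg(r,3))
for nm,C in (("w",cloud(im,p)),("s",cloud(s))):
    P=C.reshape(-1,3); L=np.array([wf(v) for v in P[(abs(P[:,0]-.53)<.15)&(abs(P[:,1]+.168)<.06)]])
    t=L[(L[:,2]>.045)&(L[:,2]<.078)&(abs(L[:,1])<.024)&(L[:,0]>-.065)]
    c=t[abs(t[:,1])<.01]
    print(nm,"x",np.percentile(t[:,0],[.5,99.5]),"zmax fit",np.polyfit(c[:,0],c[:,2],1),"y med by x",[np.round([t[abs(t[:,0]-x)<.008][:,1].min(),t[abs(t[:,0]-x)<.008][:,1].max()],4).tolist() for x in (-.03,0,.04,.07)])
E
```

```text
[-1.27737814  2.03790845  3.32476697]
0.8014821346426834 [ 0.05139013 -0.49082327 -0.03173909] 14.675
16.3667 [-0.12482325 -0.33827358  0.13002822]
w x [-0.06271657  0.08615407] zmax fit [-0.01415834  0.07358393] y med by x [[-0.0212, 0.0227], [-0.0207, 0.022], [-0.021, 0.0231], [-0.0236, 0.0228]]
s x [-0.06127852  0.0875298 ] zmax fit [0.00304328 0.07283642] y med by x [[-0.0144, 0.0236], [-0.0142, 0.0234], [-0.0135, 0.0238], [-0.0134, 0.0235]]
```

View pics/laid_sz.png

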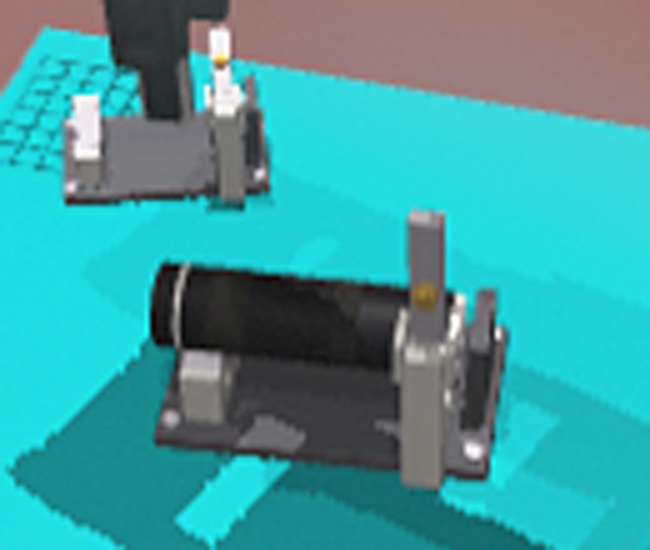

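View pics/laid_w.png

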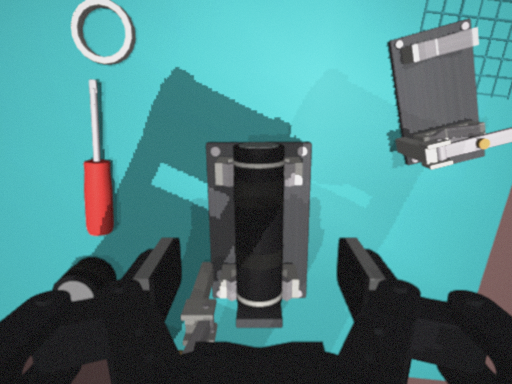

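```bash
python3 - <<'E'
from h import *
from cell import r, optics
y=.0006; z=.062
r.move_linear(fw(.118,y,.13),vel=.2)
r.set_gripper(0.0)
r.move_linear(fw(.118,y,z),vel=.12); r.sleep(.1)
r.move_linear(fw(.102,y,z),vel=.05); r.sleep(.15)
b=avg(r,6); print("base",b,r.current_t(),r.current_opening())
x=.102; st=.001; log=[]
while x>.080:
    x-=st; r.move_linear(fw(x,y,z),vel=.02)
    f=avg(r,3,.01)-b; log.append(f[0]); print(round(x,5),wf(r.current_tool_pos())[0].round(5),f.round(2))
    if x<.0895: st=.0003
    if f[0]>8.5: break
    if r.current_t()>30: break
print(r.current_t())
E
```

```text
base [-0.29087766  0.12738564  0.11273612] 19.2833 -7.124502937728703e-05
0.101 0.10096 [ 0.67 -0.1  -0.19]
0.1 0.09997 [0.39 0.01 0.39]
0.099 0.09898 [ 0.02 -0.18 -0.1 ]
0.098 0.09797 [ 0.57 -0.11 -0.2 ]
0.097 0.09704 [ 1.25  0.04 -0.62]
0.096 0.09598 [ 1.76  0.22 -0.46]
0.095 0.09494 [ 1.9  -0.68  0.09]
0.094 0.09394 [ 1.32 -0.13  0.4 ]
0.093 0.09296 [1.39 0.08 0.34]
0.092 0.09194 [ 2.56 -0.41  0.2 ]
0.091 0.09095 [ 1.41 -1.03  0.21]
0.09 0.08994 [ 1.54 -0.85  0.8 ]
0.089 0.08893 [ 1.86 -0.35  0.63]
0.0887 0.08873 [ 2.93 -1.42  0.43]
0.0884 0.08842 [ 2.77 -0.64  0.95]
0.0881 0.08811 [ 2.57 -0.96  0.71]
0.0878 0.08778 [ 2.37 -1.13  0.52]
0.0875 0.08762 [ 4.08 -0.92  0.08]
0.0872 0.0876 [ 5.97 -0.76 -0.86]
0.0869 0.08758 [ 7.88 -1.   -0.98]
0.0866 0.08758 [ 8.67 -0.47 -1.09]
25.0583
```

```bash
cat > strap.py <<'E'
from h import *
from cell import r, optics
X=-.0565; H=.0145
def tcp(yc,zc,t=0.):  # TCP so the -y lower finger corner is at fixture (yc,zc)
    return fw(X, yc+H*np.cos(t)-.022*np.sin(t), zc+H*np.sin(t)+.022*np.cos(t))
def T(th,rad=.082,c=.004): return (.044-rad*np.cos(th)+c*np.sin(th), .092+rad*np.sin(th)+c*np.cos(th))
E
python3 - <<'E'
from strap import *
r.move_linear(fw(.105,.0006,.062),vel=.08)
r.move_linear(fw(.105,.0006,.15),vel=.25)
q=qy(A)
for P in (tcp(.08,.22),tcp(.08,.165)):
    assert r.inverse_kinematics(P,q) is not None
r.move_to(fw(.05,.06,.26),q)
r.move_to(tcp(.08,.215),q)
r.move_linear(tcp(.08,.165),vel=.15); r.sleep(.15)
b=avg(r,5); print("base",b,r.current_t())
r.move_linear(tcp(.062,.165),vel=.08); print((avg(r,3,.01)-b).round(2))
for y,z in [(.05,.166),(.034,.168)]:
    r.move_linear(tcp(y,z),vel=.07); print(y,z,(avg(r,3,.01)-b).round(2))
r.sleep(.05); s=optics.get_image("side"); cv2.imwrite("pics/sw1.png",cv2.resize(s["pixels"][80:200,170:300,::-1],None,fx=5,fy=5))
print(r.current_t(),wf(r.current_tool_pos()))
E
```

```text
base [0.17596855 0.18002258 0.33320181] 27.8
[-0.28 -0.21 -0.65]
0.05 0.166 [-0.43  0.42 -0.38]
0.034 0.168 [ 0.03 -0.52 -0.32]
29.0583 [-0.05639209  0.04846148  0.19009381]
```

View pics/sw1.png

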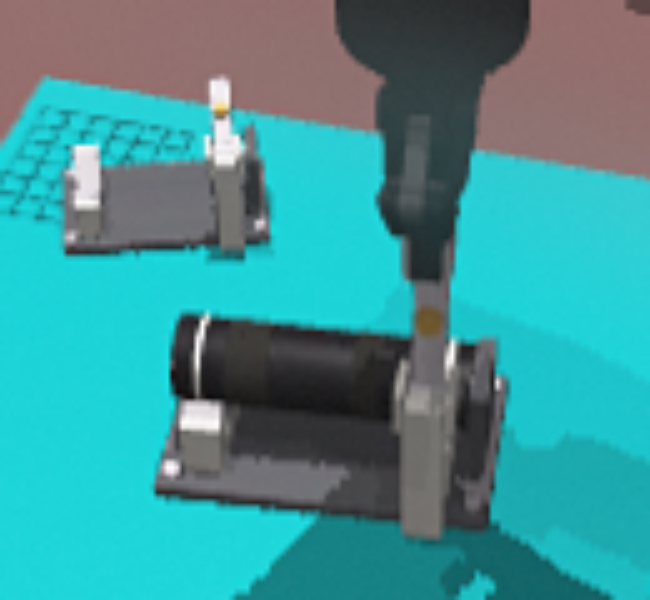

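```bash
python3 - <<'E'
from strap import *
s=optics.get_image("side"); P=cloud(s).reshape(-1,3); L=np.array([wf(v) for v in P[(abs(P[:,0]-.475)<.04)&(abs(P[:,1]+.15)<.08)]])
for z in np.arange(.1,.175,.01):
    q=L[(abs(L[:,2]-z)<.005)&(abs(L[:,0]+.058)<.012)]
    if len(q): print(z.round(3),len(q),np.median(q,0).round(4))
E
```

```text
0.1 62 [-0.0592  0.0487  0.0994]
0.11 26 [-0.0548  0.0454  0.1088]
0.12 26 [-0.0546  0.0441  0.12  ]
0.13 17 [-0.0575  0.0443  0.1302]
0.14 36 [-0.0562  0.0421  0.1405]
0.15 20 [-0.0558  0.0393  0.1482]
0.17 15 [-0.0599  0.0549  0.1719]
```

The strap has moved to about 1.41 rad, as planned. I'll carry on round the arc.

```bash
python3 - <<'E'
from strap import *
for th in (1.25,1.1,.95,.8,.65,.5,.4):
    r.move_linear(tcp(*T(th)),vel=.08)
print(avg(r,3,.01),wf(r.current_tool_pos()),r.current_t())
s=optics.get_image("side"); cv2.imwrite("pics/sw2.png",cv2.resize(s["pixels"][80:200,170:300,::-1],None,fx=5,fy=5))
E
```

```text
[ 0.14572729 -0.06920589  0.80747245] [-0.05659451 -0.01537999  0.1494389 ] 31.1917
```

View pics/sw2.png

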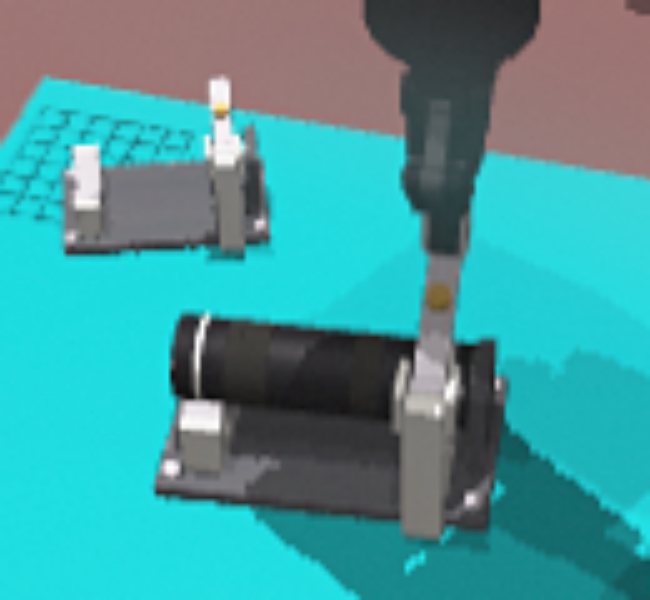

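```bash
python3 - <<'E'
from strap import *
t=.3; q=qy(A,t)
y,z=T(.4)
r.move_linear(tcp(y,z+.02),vel=.12)
r.move_linear(tcp(y,z+.012,t),rot=q,vel=.06); r.sleep(.2)
b=avg(r,8); print("base",b,r.current_t(),wf(r.current_tool_pos()))
r.move_linear(tcp(*T(.42),t),vel=.05)
th=.42
log=[]
while th>.21:
    th-=.015; r.move_linear(tcp(*T(th),t),vel=.02)
    f0=ff(r.current_contact_force())-b; f=avg(r,3,.01)-b
    n=np.array([np.sin(th),np.cos(th)])
    print(round(th,3),(n@f0[1:]).round(2),(n@f[1:]).round(2),f.round(1),wf(r.current_tool_pos())[2].round(4),tcp(*T(th),t)[2].round(4))
    if n@f[1:]>5.5: break
print(r.current_t())
E
```

```text
base [-0.10167806 -0.26003138  0.03444394] 32.3417 [-0.05636192 -0.02210497  0.1651819 ]
0.405 -0.5 -0.0 [ 0.1  0.7 -0.3] 0.1533 0.1533
0.39 -0.42 0.16 [0.4 0.3 0. ] 0.1522 0.1522
0.375 -0.14 -0.18 [ 0.4  0.2 -0.3] 0.151 0.1511
0.36 2.5 2.37 [0.1 0.7 2.3] 0.15 0.1499
0.345 3.04 3.23 [-0.3  0.6  3.2] 0.1489 0.1488
0.33 3.19 3.53 [ 0.5 -0.3  3.8] 0.1476 0.1477
0.315 2.63 2.54 [ 0.7 -0.5  2.8] 0.1465 0.1465
0.3 2.63 2.81 [ 0.5 -0.2  3. ] 0.1453 0.1454
0.285 2.71 2.59 [ 0.6 -0.8  2.9] 0.1441 0.1442
0.27 2.58 3.0 [ 0.9 -0.1  3.2] 0.143 0.143
0.255 3.14 2.82 [ 0.8 -0.   2.9] 0.1418 0.1419
0.24 2.69 2.92 [ 0.3 -0.7  3.2] 0.1406 0.1407
0.225 3.07 2.47 [-0.1 -1.3  2.8] 0.1394 0.1395
0.21 2.27 2.4 [ 0.2 -1.5  2.8] 0.1382 0.1383
36.55
```

```bash
python3 - <<'E'
from strap import *
t=.3; b=np.array([-0.10,-0.26,0.034]); free=2.8
th=.21; d=.012; on=None
while th>-.25 and r.current_t()<56:
    th-=d; r.move_linear(tcp(*T(th),t),vel=.02)
    f=avg(r,4,.01)-b
    n=np.array([np.sin(th),np.cos(th)]); F=n@f[1:]
    print(round(th,4),F.round(2),f.round(1),wf(r.current_tool_pos())[2].round(5),r.current_t().__round__(1))
    if F>3.9 and d>.004: d=.0035
    if F-free>3.1: break
E
```

```text
0.198 2.62 [-0.2 -1.2  2.9] 0.13729 36.8
0.186 2.84 [ 0.2 -1.6  3.2] 0.13635 37.1
0.174 2.95 [ 0.1 -1.5  3.3] 0.13536 37.4
0.162 2.64 [-0.1 -1.9  3. ] 0.13442 37.7
0.15 2.94 [ 0.3 -1.3  3.2] 0.13346 38.0
0.138 2.73 [ 0.4 -0.9  2.9] 0.13246 38.2
0.126 2.73 [ 0.3 -1.9  3. ] 0.13151 38.5
0.114 2.92 [ 0.4 -1.6  3.1] 0.13055 38.8
0.102 2.93 [ 0.3 -1.4  3.1] 0.12954 39.1
0.09 2.44 [ 0.1 -1.7  2.6] 0.12861 39.4
0.078 2.85 [ 0.1 -1.8  3. ] 0.12761 39.7
0.066 2.92 [ 0.3 -1.7  3. ] 0.12663 40.0
0.054 3.27 [-0.2 -2.1  3.4] 0.12567 40.2
0.042 2.98 [-0.3 -1.8  3.1] 0.12467 40.5
0.03 2.88 [ 0.  -1.5  2.9] 0.1237 40.8
0.018 2.62 [ 0.6 -1.5  2.6] 0.12272 41.1
0.006 2.88 [ 0.2 -1.6  2.9] 0.12172 41.4
-0.006 3.19 [ 0.3 -2.2  3.2] 0.12075 41.6
-0.018 2.77 [ 0.1 -2.1  2.7] 0.11978 41.9
-0.03 2.99 [ 0.6 -2.2  2.9] 0.11878 42.2
-0.042 2.84 [-0.  -2.3  2.7] 0.11779 42.5
-0.054 2.59 [ 0.3 -1.5  2.5] 0.1168 42.8
-0.066 2.81 [ 0.1 -2.   2.7] 0.11581 43.1
-0.078 2.59 [-0.1 -2.6  2.4] 0.11485 43.4
-0.09 2.67 [-0.  -1.8  2.5] 0.11383 43.6
-0.102 2.96 [-0.3 -2.2  2.7] 0.11285 43.9
-0.114 3.74 [ 0.  -2.1  3.5] 0.11195 44.2
-0.126 5.56 [-0.9 -3.2  5.2] 0.11105 44.5
-0.1295 6.93 [-0.8 -3.1  6.6] 0.11089 44.8
```

Onset was at about -0.11 rad. The force has risen about 4 N over the free swing, which puts the foot at roughly 6.4 to 7.6 N, so I'll let go and look.

```bash
python3 - <<'E'
from strap import *
p=wf(r.current_tool_pos())
r.move_linear(fw(p[0],p[1],p[2]+.03),vel=.06); print(avg(r,3))
r.move_linear(fw(p[0],p[1],.25),vel=.2)
r.move_to(fw(.03,0,.27),qy(A)); r.sleep(.15)
pw=(r.current_tool_pos(), r.current_ee_rot()); w=optics.get_image("wrist"); s=optics.get_image("side")
cv2.imwrite("pics/end_w.png",w["pixels"][:,:,::-1]); cv2.imwrite("pics/end_s.png",cv2.resize(s["pixels"][80:200,170:300,::-1],None,fx=5,fy=5))
print(r.current_t())
for nm,C in (("w",cloud(w,pw)),("s",cloud(s))):
    P=C.reshape(-1,3); L=np.array([wf(v) for v in P[(abs(P[:,0]-.53)<.15)&(abs(P[:,1]+.168)<.09)]])
    b=L[(L[:,2]>.05)&(L[:,2]<.078)&(abs(L[:,1])<.018)&(L[:,0]>-.045)]
    print(nm,"barrel +x end",np.percentile(b[:,0],99.5))
    k=L[(abs(L[:,0]+.056)<.006)&(L[:,1]>-.045)&(L[:,1]<.03)&(L[:,2]>.078)&(L[:,2]<.13)]
    if len(k)>5: print("strap slope th",np.arctan(-np.polyfit(k[:,1],k[:,2],1)[0]))
    st=L[(L[:,2]>.06)&(L[:,2]<.071)&(abs(L[:,1])<.02)&(L[:,0]<-.07)]; 
    if len(st): print("stop",st[:,0].min(),st[:,0].max())
E
```

```text
[-0.13384063  0.33747291  0.01269442]
46.8667
w barrel +x end 0.07572748794155666
strap slope th -0.10548197791245618
s barrel +x end 0.07733527344738812
strap slope th -0.12554424338214826
stop -0.08162917916554033 -0.07033393022120613
```

View pics/end_w.png

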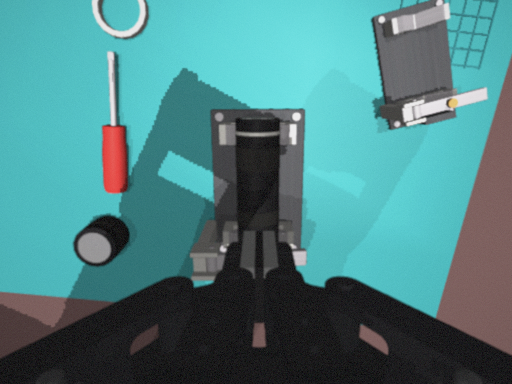

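View pics/end_s.png

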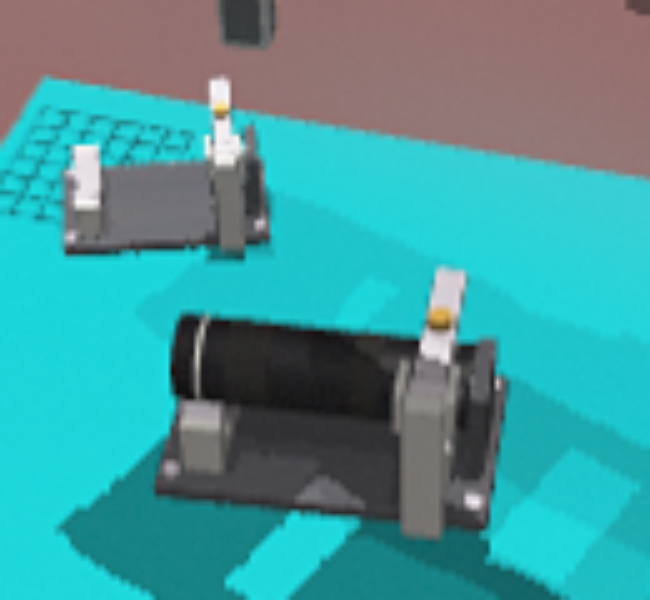

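The strap is down at about -0.12 rad. The barrel's far end is still at x ≈ 76 mm, where it stopped against the end stop, and the bystanders look undisturbed. Handing in.

```bash
python3 - <<'E'
from cell import r
print(r.hand_in(), r.current_t())
E
```

```text
the job is handed in; nothing more can be done
the job is handed in; nothing more can be done
```

The barrel is in the V fixture against the end stop with the strap clamped over it, and the job was handed in just after 46.9 s.

- **Laying in:** I gripped the barrel off its rest and lowered it into the groove by feel about 11 mm short of the stop. The touchdown peak was about 7.5 N over the barrel's own weight.
- **Sliding home:** I pushed its end with the closed fingertips. It slid at about 1.5–3 N, then stopped dead at the end stop, and I pushed up to 8.7 N to confirm. In the last wrist and side views its far end is still there, at fixture x ≈ 76–77 mm.
- **Clamping:** I swung the strap over and felt the foot touch at about -0.11 rad. I stopped pressing at a reading of 6.9 N, about 4.1 N above the free swing. After letting go, the strap stayed at about -0.11 to -0.13 rad.

**Doubtful points:**
- The free-swing reading was about 2.8 N rather than the stated 4 N, so 6.9 N is just below the 7–9 N band at face value.
- I judged the clamp by the rise in force and the strap's travel instead, which put the foot at about 6.4–7.6 N. I did not measure the foot force directly.
- The cameras disagreed with each other by up to about 4 mm, and the measured base-plate centre sat about 4 mm from the yokes and stop. I worked from the yokes and the stop.

The short barrel, screwdriver and focus ring looked undisturbed in the last wrist picture. I did not measure them.

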